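# Stage a heel piece and hold the buffing bay's gate ajar

### The arm

A 6-joint arm with a two-finger parallel gripper is mounted at the origin on the work surface. World frame = base frame: x ahead of the robot, y to its left, z up, the work surface at z = 0. Lengths are in m, angles in rad, forces in N, time in s.
With the tool pointing down it reaches from about 0.225 to 0.875 m from the base axis. Payload 3.4 kg.
Tool frame: the origin (TCP) lies at the very end of the fingers, on their centre line; the grasp point (between the pads) lies behind it (manip.grasp_offset is the z of the grasp point in the tool frame, in m); z points along the fingers, y is the line along which they close (so a half turn about z gives the same grasp; the last joint's range is limited). The gripper opens to 85 mm and grips with 20 to 120 N. Pads are 22 mm wide; open, the fingers measure 114 mm over their backs; the gripper's body (76 mm by 85 mm) begins 54 mm behind the grasp point. The pads swing forward as they close: fully open they stand 13 mm farther back than shut.
Start: joints at [-1.26, 0.276, 1.505, -0, 1.361, -0.121], TCP at [0.241, -0.522, 0.231] pointing down, gripper open.
Joint ranges: [-2.89, 2.89], [-0.75, 2.08], [0.22, 2.7], [-1.18, 4.32], [0.11, 2.71], [-2.7, 2.7]. Speed limits (rad/s): [2.57, 2.57, 3.14, 3.14, 3.14, 3.14].

### API

Orientations are given as a unit quaternion [w, x, y, z].
In Python, from rig import manip gives the robot as it stands.
- The arm moves only by the shell command python3 -m pendant 'ROWS' [FORCE]. ROWS is JSON, a list of rows, each an object of numbers: "dx", "dy", "dz": the shift along the tool's x, y, z in m; "rx", "ry", "rz": the turn, a rotation vector about the tool's x, y, z in degrees; "hand": the finger opening in m, from 0 to 0.0854. In form: [{"dx": .., "dy": .., "dz": .., "rx": .., "ry": .., "rz": .., "hand": ..}, ...]. A call has 1 to 12 rows; each row shifts and turns the commanded pose from where the row before left it, along the tool's axes as they then stand; what a row does not reach is not made up. A row lasts 1/12 s, in which the tool goes at most 41.7 mm and 7.16 degrees, less where a joint would pass 70% of its speed; a pose out of reach is approached as far as the arm can. A call is refused whole if a number of a shift passes 0.0417 or a number of a turn 7.16, either way. A call with a gripper value outside its range is refused whole. The fingers move at their own pace and stop on an object; FORCE is the grip in N (left out, the last holds). Time passes only in rows, so rows that do not move let the fingers close. It gives the time, the measured TCP pose, the force, the opening and the grip force at its end, in the units of the state.
- manip.get_state(): the state, without advancing time (a new reading comes with each control period).
- manip.get_image(name): name is "side" or "top"; returns a dict with "frame" (480x640x3 uint8, red, green, blue), "fx", "fy", "cx", "cy" (pixels), "position" and "attitude" of the camera in the world. Camera axes: x right, y up, looking along -z (the intrinsics and any distortion apply to the point x, -y, -z); pixel columns grow to the right and rows downward; lengths in m; the calibration is good to about 2 mm. A picture is of the moment at which its call begins. There is no depth.
- manip.sign_off(): hands the job in; it is judged then, once.
The state is a dict: "clock": time; "qpos": joint angles; "qd": joint speeds; "effort": joint torques, N m; "position": TCP position; "ee_rot": TCP orientation; "contact_force": force on the tool from outside, world axes, zero at the start; "moment": the same for the moment, N m; "width": finger opening in m; "gripper_force": force on a finger pad.
Only numpy, scipy, OpenCV 4.12 (cv2) and the standard library are available. Lean on these libraries where they do the work, as an engineer would, in place of code of your own. Each camera call takes 0.05 s, during which the arm holds its last target. There are 200 camera calls.

### The job

Get the D-shaped rubber heel piece ready for buffing: lay it flat on the metal plate, centred between the two stops and over the plate's width, square to the stops, and let go of it. Then free the sagging bolt of the buffing bay's gate, lifting it over the bent lip of its keeper while drawing it fully back towards the hinge, and pull the gate ajar towards the robot by the bolt's knob until its free edge stands about 11 cm from the closed position. The gate springs shut, so finish while still gripping the bolt's knob and holding the gate still there; leave everything else on the bench where it is.

Things in the scene. Friction and masses are not known exactly. Their poses are not given: they have to be found in the camera images.
- heel: loose D-shaped black rubber heel piece, 58 mm long (its x), 56 wide (y), 12 thick, about 50 g, flat on the bench; half round (radius 28) at +x, square at -x with straight parallel sides 56 apart from x = -29 to +1 mm. Origin: centre of the underside's 58 x 56 outline; z up. Grip it across y, about x = -8 mm
- plate: fixed aluminium plate, 140 mm (its x) by 90 (y), flat top 20 mm above the bench; on it two dark steel stop bars, 10 mm thick in x, 50 long in y, 14 high, centred at x = -42 and +42, leaving 74 mm free between. Origin: centre of the underside. The heel piece belongs at x = y = 0, its x along the plate's x, either way round (8 mm free at each stop)
- bay: fixed buffing bay, low wooden gate in front, buffing wheels behind it (all below 160 mm; hinge post 165). Origin: on the bench under the closed gate's middle; x points into the bay (away from the robot at yaw 0), y along the closed gate from the wooden latch post (y -172 to -122 mm, 150 high) to the hinge (y +130)
- keeper (a point): middle of the top of the keeper's bent-up lip (4 mm thick, across the bolt's way), 160 mm above the bench, on the latch post, 264 mm from the hinge axis; axes of the bay. The steel keeper is open at the top; its cheeks beside the lip, 31 mm apart in x, rise to 186 mm and keep the gate shut while the bolt's head is between them
- hinge (a point): point on the gate's vertical hinge axis, at bench height (bay x 0, y +130 mm); axes of the bay
- gate (a joint): gate angle, rad: 0 closed, grows as the gate swings towards the robot (clockwise from above: the free edge, 247 mm from the hinge axis, moves to the bay's -x), at most 1.2. A spring shuts it: 0.3 N m at 0 plus 0.5 N m per rad. The gate's top rail is 36 mm thick, its top 150 mm above the bench
- draw (a joint): how far the bolt is drawn along the gate towards the hinge, m: 0 shot, 0.045 fully back (stop); friction about 1 N. After about 6 mm the bolt's head meets the keeper's lip, unless lifted 8 mm or more; from 0.030 on the head is clear of the keeper and the gate is free
- bolt: dark steel barrel bolt on top of the gate, its y along the gate to the hinge, 130 to 250 g. Slides along the gate (joint draw) and, in two worn staples, up by at most 16 mm; let go, it sags to its lowest, axis 165 mm above the bench. Rod 9 mm thick, square head 26 x 26 x 16 mm centred at y = -105. Origin: on the axis, under the knob; 175 mm from the hinge axis when shot, 130 when fully drawn
- knob (a point): grip point of the bolt's knob, 34 mm above the bolt's axis (199 mm above the bench when sagging): an upright round post 16 mm thick, with a cap 24 mm wide from 54 to 62 mm above the axis. The staples that guide the bolt (21 mm wide, top 193 mm above the bench) stand on the gate 218 and 85 mm from the hinge axis
- gate_edge (a point): middle of the free edge of the gate's top rail, 247 mm from the hinge axis, 137 mm above the bench
- offcut: bystander: rectangular black rubber offcut, 42 x 34 x 12 mm, origin at the centre of its underside
- spool: bystander: wooden thread spool, 44 mm wide, 60 mm high, origin under it
- jar: bystander: jar with steel cap, 64 mm wide, 85 mm high, origin under it
- hammer: bystander: cobbler's hammer lying on the bench with a wooden handle
- last: bystander: wooden shoe last, about 200 mm long, 85 mm high at the heel, origin under it
- tin: bystander: flat round polish tin, 72 mm wide, 24 mm high, origin under it
- driver: bystander: screwdriver lying on the bench, about 200 mm long
Mind the look-alikes: they are no part of the job. Leave any white look-alike of the heel alone. Leave any purple or turquoise look-alike of the plate alone.

How it is judged:
By the outcome, as a careful person would: the job done as asked, in the order asked, and still so for the second after the job is handed in, while the arm keeps its last pose, push and grip.
It also fails if it takes over 51 s, if anything falls off the work surface, if the arm or the gripper's body presses on something with over 40 N, if the wrist force passes 120 N, or if a joint passes its speed limit or range.

## Working session

There is one attempt and no reset: what is moved stays moved. The work goes in short steps, Python scripts to look and compute and a shell command to move; the robot and the scene stay as the last step left them, time stands still between calls to the robot, and variables do not carry over. Pictures are saved under pics/ and viewed, at most 12 in all, crops included, and the job is handed in when it is done.

```bash
ls; mkdir -p pics; python3 - <<'E'
from rig import manip
import cv2
for n in("top","side"):
    i=manip.get_image(n); cv2.imwrite(f"pics/{n}0.png",i["frame"][:,:,::-1])
    print({k:v for k,v in i.items() if k!="frame"})
print(manip.get_state(),manip.grasp_offset)
E
```

```text
pics
{'fx': 514.7290534991226, 'fy': 514.7290534991226, 'cx': 315.18052804734583, 'cy': 235.74452457368437, 'position': array([ 0.28749835, -0.04858616,  1.38523874]), 'attitude': array([ 0.70597401,  0.06517677, -0.06087423, -0.70260018])}
{'fx': 482.5234434125677, 'fy': 482.5234434125677, 'cx': 315.21057479469647, 'cy': 236.37149184250075, 'position': array([0.04926314, 0.82106141, 0.73351022]), 'attitude': array([-0.22285127, -0.1252097 ,  0.47355882,  0.84285342])}
{'clock': 0.1, 'qpos': array([-1.25998083e+00,  2.76549873e-01,  1.50597854e+00,  1.53851736e-05,
        1.36071713e+00, -1.20997604e-01]), 'qd': array([ 0.0003562 , -0.00159032, -0.00121723,  0.00204989, -0.00122648,
        0.00091948]), 'effort': array([ 1.74821027e-03, -4.17699480e+01, -2.46405619e+01,  2.37732718e-05,
        5.85202783e-03, -8.63280178e-06]), 'position': array([ 0.24050764, -0.52177816,  0.23052704]), 'ee_rot': array([-8.23434393e-04,  9.76782594e-01,  2.14231372e-01, -7.08306552e-05]), 'contact_force': array([-0.01318773,  0.04566697, -0.08445218]), 'moment': array([-0.00121698, -0.00351368,  0.02487163]), 'gripper_force': 0.0, 'width': 0.08543712058117764} -0.0187
```

View pics/top0.png

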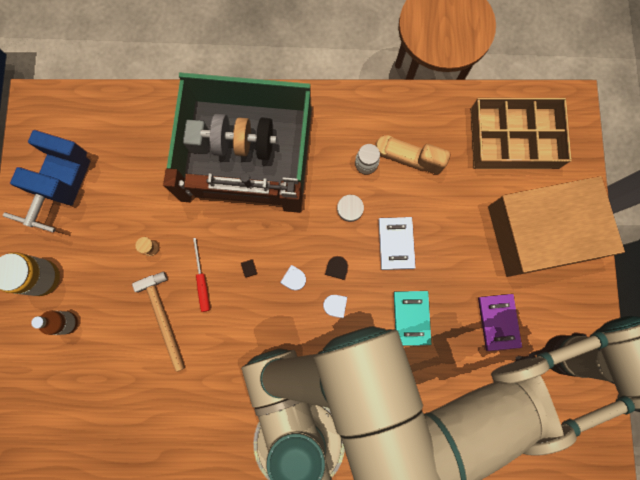

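View pics/side0.png

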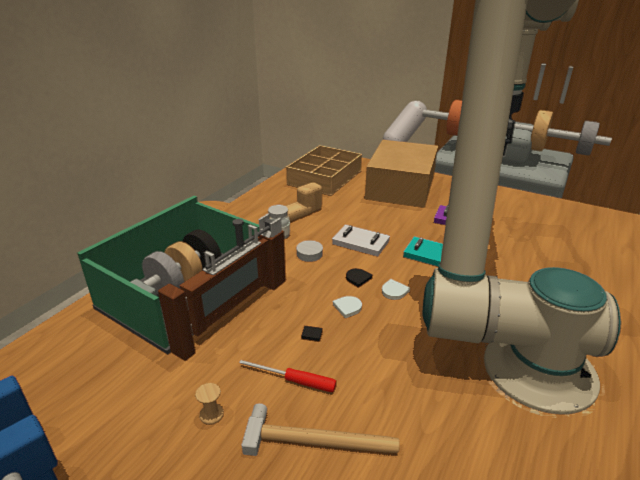

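The black D at top(337,267) is the heel candidate. The alternatives are white D's at (293,278) and (335,305), and the black rectangular offcut at (249,268). For the plate, the metal one at (397,243) competes with turquoise (412,318) and purple (500,322). I'll check these choices in close crops.

```bash
python3 - <<'E'
import cv2,numpy as np
t=cv2.imread("pics/top0.png")
a=cv2.resize(t[205:285,315:421],None,fx=7.5,fy=7.5,interpolation=cv2.INTER_CUBIC); cv2.imwrite("pics/c1.png",a)
s=cv2.imread("pics/side0.png")
b=cv2.resize(t[160:215,160:315],None,fx=5,fy=5,interpolation=cv2.INTER_CUBIC)
c=cv2.resize(s[205:265,195:300],None,fx=5,fy=5,interpolation=cv2.INTER_CUBIC)
o=np.zeros((580,780,3),np.uint8);o[:275,:775]=b;o[280:580,:525]=c
cv2.imwrite("pics/c2.png",o)
E
```

```text
(no output)
```

View pics/c1.png

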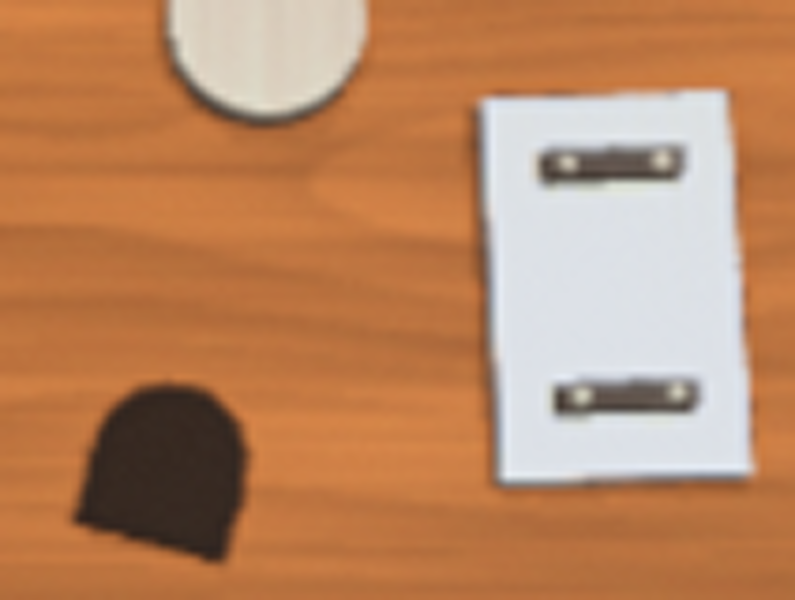

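View pics/c2.png

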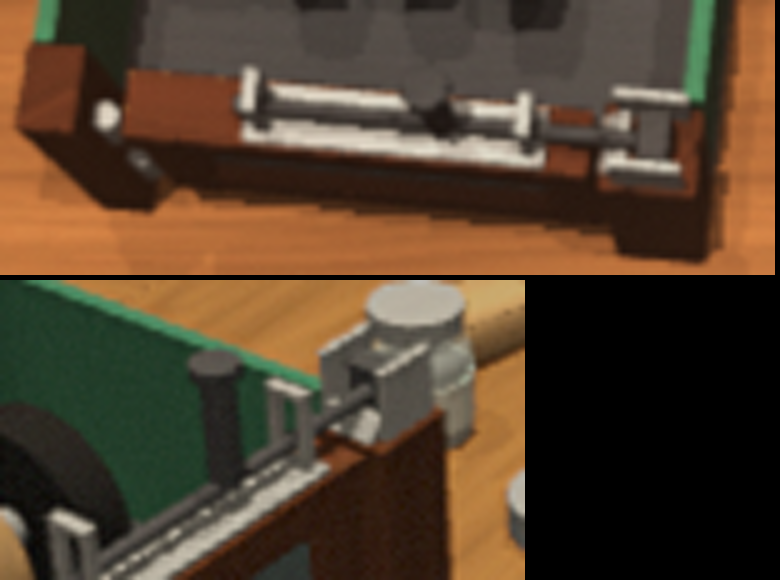

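The c1 crop confirms the black D (square corners at crop (73,522) and (225,563), apex (170,383)) and the metal plate (corners (481,98), (727,90), (752,474), (498,484)). In c2, the top view has the knob cap at (429,85) and the bolt head at (655,130); the side view has the cap at (215,85 below the divider).

```bash
cat > h.py <<'E'
from rig import manip
import numpy as np,cv2
from scipy.spatial.transform import Rotation as R
from scipy.optimize import least_squares
CAM={"top":(514.729,315.1805,235.7445,[0.28749835,-0.04858616,1.38523874],[0.70597401,0.06517677,-0.06087423,-0.70260018]),
"side":(482.5234,315.2106,236.3715,[0.04926314,0.82106141,0.73351022],[-0.22285127,-0.1252097,0.47355882,0.84285342])}
def proj(c,P):
    f,cx,cy,p,q=CAM[c]; r=R.from_quat(np.r_[q[1:],q[0]])
    v=r.inv().apply(np.atleast_2d(P)-p); return np.c_[cx+f*v[:,0]/-v[:,2],cy-f*v[:,1]/-v[:,2]]
def back(c,uv,z):
    f,cx,cy,p,q=CAM[c]; r=R.from_quat(np.r_[q[1:],q[0]]); uv=np.atleast_2d(uv)
    d=r.apply(np.c_[(uv[:,0]-cx)/f,-(uv[:,1]-cy)/f,-np.ones(len(uv))]); p=np.array(p)
    return p+d*((z-p[2])/d[:,2])[:,None]
def place(s,P):
    c,n=np.cos(s[2]),np.sin(s[2]); P=np.atleast_2d(np.array(P,float))
    return np.c_[s[0]+c*P[:,0]-n*P[:,1],s[1]+n*P[:,0]+c*P[:,1],P[:,2]]
E
python3 - <<'E'
from h import *
np.set_printoptions(precision=4,suppress=True)
# heel
o=np.array([315,205]);k=7.5
c=lambda L:(np.array(L,float)+.5)/k-.5+o
B=back("top",c([(73,522),(225,563),(170,383)]),.012)[:,:2]
mid=(B[0]+B[1])/2
# segmentation
for n,z in(("top",.012),):
    t=cv2.imread("pics/top0.png").max(2)
    m=((t<75)).astype(np.uint8); nl,l,st,ce=cv2.connectedComponentsWithStats(m)
    j=l[267,337]; print(st[j])
    ys,xs=np.nonzero(l==j); up=cv2.resize(t[245:290,315:360],None,fx=8,fy=8,interpolation=cv2.INTER_CUBIC)
    cs,_=cv2.findContours((up<100).astype(np.uint8),0,1); cc=max(cs,key=cv2.contourArea)[:,0]
    uv=(cc+.5)/8-.5+[315,245]; X=back("top",uv,.009)[:,:2]
    def dist(s):
        q=(X-s[:2])@np.array([[np.cos(s[2]),-np.sin(s[2])],[np.sin(s[2]),np.cos(s[2])]])
        a=np.where(q[:,0]>.001,np.hypot(q[:,0]-.001,q[:,1])-.028,np.maximum(np.abs(q[:,1])-.028,-.029-q[:,0])); return a
    r=least_squares(dist,[mid[0]+.028,mid[1],0],loss="soft_l1",f_scale=.001); print("heel",r.x,np.degrees(r.x[2]),np.abs(dist(r.x)).mean())
# plate
pc=c([(481,98),(727,90),(752,474),(498,484),(540,148),(683,146),(697,379),(697,412),(554,414),(554,382)])
M=[(.07,.045,.02),(.07,-.045,.02),(-.07,-.045,.02),(-.07,.045,.02),(.047,.025,.034),(.047,-.025,.034),(-.037,-.025,.034),(-.047,-.025,.03),(-.047,.025,.03),(-.037,.025,.034)]
f=lambda s:(proj("top",place(s,M))-pc).ravel()
r=least_squares(f,[.37,-.2,0],loss="soft_l1"); print("plate",r.x,np.degrees(r.x[2]),f(r.x).reshape(-1,2).round(1).tolist())
# bay
o=np.array([160,160]);k=5
pt=c([(429,85),(655,130)]); Mt=[(0,-.045,.227),(0,-.15,.178)]
rod=c([(575,133),(330,112)])
o=np.array([195,205]); ps=c([(215,82),(285,105),(72,240)]); Ms=[(0,-.045,.227),(0,-.088,.193),(0,.045,.193)]
def g(s):
    rr=back("top",rod,.1695)[:,:2]; q=-(rr-s[:2])@np.array([np.cos(s[2]),np.sin(s[2])])*430
    return np.r_[(proj("top",place(s,Mt))-pt).ravel(),(proj("side",place(s,Ms))-ps).ravel(),q]
r=least_squares(g,[.55,.1,0],loss="soft_l1");print("bay",r.x,np.degrees(r.x[2]),g(r.x).round(1))
print("knob",place(r.x,[(0,-.045,.199),(0,.13,0)]))
E
```

```text
[326 257  21  22 363]
heel [ 0.4519 -0.0987 -0.2592] -14.851892671164219 0.0007997418368394718
plate [ 0.5162 -0.2579  0.0331] 1.896432395917836 [[-0.3, -0.1], [0.1, 0.0], [-0.1, 0.2], [0.0, -0.2], [0.3, 0.3], [-0.1, 0.0], [-0.1, 0.1], [-0.1, -0.4], [0.1, -0.1], [0.1, 0.2]]
bay [ 0.6397  0.1686 -0.0791] -4.533893568856403 [-0.4  0.   0.3  0.4  0.  -0.4  0.3  0.4  0.2  0.6  0.7  0.4]
knob [[0.6361 0.1237 0.199 ]
 [0.6499 0.2982 0.    ]]
```

```bash
cat >> h.py <<'E'
def go(x,y,z,yaw):
    s=manip.get_state(); q=s["ee_rot"]; r=R.from_quat(np.r_[q[1:],q[0]])
    d=r.inv().apply(np.array([x,y,z])-s["position"])
    t=R.from_euler("z",yaw,degrees=True)*R.from_quat([1,0,0,0])
    print("t",s["clock"].__round__(2),"shift mm",(d*1e3).round(1),"turn",np.degrees((r.inv()*t).as_rotvec()).round(2),"F",s["contact_force"].round(1),"w",round(s["width"],4),"gf",round(s["gripper_force"],1))
E
python3 -m pendant '[{"dx":0.0302,"dy":-0.0251},{"dx":0.0302,"dy":-0.0251},{"dx":0.0302,"dy":-0.0251},{"dx":0.0302,"dy":-0.0251},{"dx":0.0302,"dy":-0.0251},{"dx":0.0302,"dy":-0.0251},{"dx":0.0302,"dy":-0.0251},{"dx":0.0302,"dy":-0.0251},{"dx":0.0302,"dy":-0.0251},{"dx":0.0302,"dy":-0.0251},{"dx":0.0302,"dy":-0.0251},{"dx":0.0302,"dy":-0.0251}]'
python3 -m pendant '[{"rz":6.6,"dz":0.026},{"rz":6.6,"dz":0.026},{"rz":6.6,"dz":0.026},{"rz":6.6,"dz":0.026},{"rz":6.6,"dz":0.026},{"rz":6.6,"dz":0.026},{}]'
python3 -c "
from h import *
go(.4442,-.0966,-.001,-14.85)
i=manip.get_image('side')['frame'];cv2.imwrite('pics/s1.png',cv2.resize(i[190:340,260:460],None,fx=4,fy=4,interpolation=2)[:,:,::-1])"
```

```text
t 0.1 shift mm [ 362.9 -300.5  232.1] turn [-9.000e-02  2.000e-02  3.959e+01] F [-0.   0.  -0.1] w 0.0854 gf 0.0invalid input
invalid input
```

View pics/s1.png

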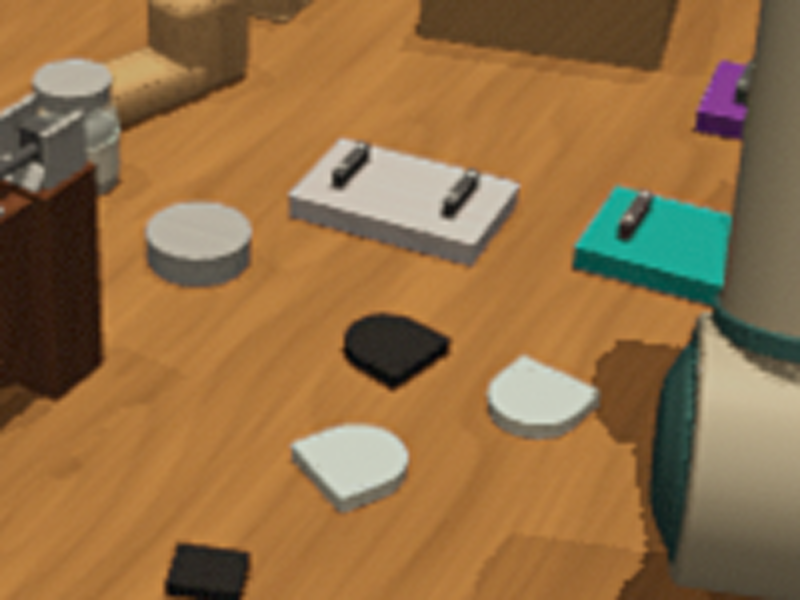

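The crop shows the black heel undisturbed at (395,348), and the arm hasn't moved because both calls were rejected. I'll retry with every field filled in, and compare the heel from the side view.

```bash
python3 -m pendant '[{"dx":0.0302,"dy":-0.0251,"dz":0,"rx":0,"ry":0,"rz":0,"hand":0.085}]'; python3 -m pendant --help; python3 -c "
from h import *
print(proj('side',place([.4519,-.0987,-.2592],[(-.029,.028,.012),(-.029,-.028,.012),(-.029,.028,0)])))"
```

```text
clock: 0.23
position: [0.2558, -0.4922, 0.2304]
ee_rot: [0.002, 0.977, 0.212, -0.001]
contact_force: [1.1, -1.9, -0.1]
width: 0.0851
gripper_force: 0.0
[[357.91654897 283.99095885]
 [372.14642609 274.49911463]
 [357.69441951 287.86454787]]invalid input: not JSON, or not a number
```

```bash

python3 -m pendant '[{"dx":0.0302,"dy":-0.0251,"dz":0,"rx":0,"ry":0,"rz":0,"hand":0.085},{"dx":0.0302,"dy":-0.0251,"dz":0,"rx":0,"ry":0,"rz":0,"hand":0.085},{"dx":0.0302,"dy":-0.0251,"dz":0,"rx":0,"ry":0,"rz":0,"hand":0.085},{"dx":0.0302,"dy":-0.0251,"dz":0,"rx":0,"ry":0,"rz":0,"hand":0.085},{"dx":0.0302,"dy":-0.0251,"dz":0,"rx":0,"ry":0,"rz":0,"hand":0.085},{"dx":0.0302,"dy":-0.0251,"dz":0,"rx":0,"ry":0,"rz":0,"hand":0.085},{"dx":0.0302,"dy":-0.0251,"dz":0,"rx":0,"ry":0,"rz":0,"hand":0.085},{"dx":0.0302,"dy":-0.0251,"dz":0,"rx":0,"ry":0,"rz":0,"hand":0.085},{"dx":0.0302,"dy":-0.0251,"dz":0,"rx":0,"ry":0,"rz":0,"hand":0.085},{"dx":0.0302,"dy":-0.0251,"dz":0,"rx":0,"ry":0,"rz":0,"hand":0.085},{"dx":0.0302,"dy":-0.0251,"dz":0,"rx":0,"ry":0,"rz":0,"hand":0.085}]'
python3 -m pendant '[{"dx":0,"dy":0,"dz":0.028,"rx":0,"ry":0,"rz":6.6,"hand":0.085},{"dx":0,"dy":0,"dz":0.028,"rx":0,"ry":0,"rz":6.6,"hand":0.085},{"dx":0,"dy":0,"dz":0.028,"rx":0,"ry":0,"rz":6.6,"hand":0.085},{"dx":0,"dy":0,"dz":0.028,"rx":0,"ry":0,"rz":6.6,"hand":0.085},{"dx":0,"dy":0,"dz":0.028,"rx":0,"ry":0,"rz":6.6,"hand":0.085},{"dx":0,"dy":0,"dz":0.028,"rx":0,"ry":0,"rz":6.6,"hand":0.085},{"dx":0,"dy":0,"dz":0,"rx":0,"ry":0,"rz":0,"hand":0.085},{"dx":0,"dy":0,"dz":0,"rx":0,"ry":0,"rz":0,"hand":0.085}]'
python3 -c "
from h import *
go(.4442,-.0966,-.001,-14.85)"
```

```text
clock: 1.15
position: [0.444, -0.0951, 0.2313]
ee_rot: [0.0, 0.977, 0.214, 0.0]
contact_force: [1.0, -0.7, -0.5]
width: 0.0845
gripper_force: 0.0
clock: 1.82
position: [0.4426, -0.0966, 0.0624]
ee_rot: [-0.0, 0.992, -0.128, -0.002]
contact_force: [0.6, -0.2, -0.1]
width: 0.0852
gripper_force: 0.0
t 1.82 shift mm [ 1.8 -0.4 63.4] turn [-0.02  0.22  0.15] F [ 0.6 -0.2 -0.1] w 0.0852 gf 0.0
```

```bash

python3 -m pendant '[{"dx":0.0015,"dy":0,"dz":0.02,"rx":0,"ry":0,"rz":0,"hand":0.085},{"dx":0,"dy":0,"dz":0.02,"rx":0,"ry":0,"rz":0,"hand":0.085},{"dx":0,"dy":0,"dz":0.015,"rx":0,"ry":0,"rz":0,"hand":0.085},{"dx":0,"dy":0,"dz":0.007,"rx":0,"ry":0,"rz":0,"hand":0.075},{"dx":0,"dy":0,"dz":0,"rx":0,"ry":0,"rz":0,"hand":0.07},{"dx":0,"dy":0,"dz":0,"rx":0,"ry":0,"rz":0,"hand":0.065}]' 30
python3 -c "
from h import *
go(.4442,-.0966,-.001,-14.85)
i=manip.get_image('side')['frame'];cv2.imwrite('pics/s2.png',cv2.resize(i[220:320,300:430],None,fx=6,fy=6,interpolation=2)[:,:,::-1])"
```

```text
clock: 2.32
position: [0.4462, -0.0979, 0.0024]
ee_rot: [0.0, 0.992, -0.129, 0.001]
contact_force: [0.6, -0.2, 0.5]
width: 0.0648
gripper_force: 0.0
t 2.32 shift mm [-2.3 -0.7  3.4] turn [ 0.02 -0.12  0.05] F [ 0.6 -0.2  0.5] w 0.0648 gf 0.0
```

View pics/s2.png

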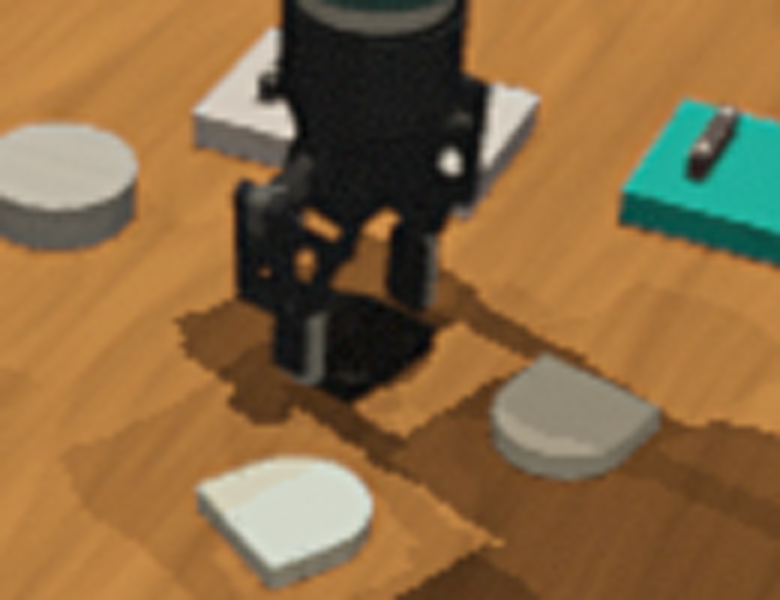

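The fingers straddle the heel (near pad at (315,350), far pad at (425,270)), so I'll close and lift.

```bash

python3 -m pendant '[{"dx":-0.002,"dy":0,"dz":0.002,"rx":0,"ry":0,"rz":0,"hand":0.062},{"dx":0,"dy":0,"dz":0,"rx":0,"ry":0,"rz":0,"hand":0.05},{"dx":0,"dy":0,"dz":0,"rx":0,"ry":0,"rz":0,"hand":0.045},{"dx":0,"dy":0,"dz":0,"rx":0,"ry":0,"rz":0,"hand":0.045},{"dx":0,"dy":0,"dz":0,"rx":0,"ry":0,"rz":0,"hand":0.045},{"dx":0,"dy":0,"dz":0,"rx":0,"ry":0,"rz":0,"hand":0.045}]' 30
python3 -c "
from h import *
go(.4442,-.0966,-.001,-14.85)"
python3 -m pendant '[{"dx":0,"dy":0,"dz":-0.02,"rx":0,"ry":0,"rz":0,"hand":0.045},{"dx":0,"dy":0,"dz":-0.025,"rx":0,"ry":0,"rz":0,"hand":0.045},{"dx":0,"dy":0,"dz":-0.015,"rx":0,"ry":0,"rz":-5.6,"hand":0.045},{"dx":0,"dy":0,"dz":0,"rx":0,"ry":0,"rz":-5.6,"hand":0.045},{"dx":0,"dy":0,"dz":0,"rx":0,"ry":0,"rz":-5.6,"hand":0.045},{"dx":0,"dy":0,"dz":0,"rx":0,"ry":0,"rz":0,"hand":0.045}]' 
python3 -c "
from h import *
go(.5082,-.2582,.06,1.9)"
```

```text
clock: 2.87
position: [0.4437, -0.0971, 0.0003]
ee_rot: [0.0, 0.992, -0.129, 0.001]
contact_force: [-0.9, 0.1, 6.1]
width: 0.0547
gripper_force: 31.8
t 2.87 shift mm [ 0.4 -0.6  1.3] turn [ 0.02 -0.09  0.01] F [-0.9  0.1  6.1] w 0.0547 gf 31.8
clock: 3.37
position: [0.4434, -0.097, 0.06]
ee_rot: [0.0, 1.0, 0.018, 0.001]
contact_force: [0.8, -0.4, -0.3]
width: 0.0549
gripper_force: 32.6
t 3.37 shift mm [ 59.  163.5   0.2] turn [ 0.04 -0.07  0.14] F [ 0.8 -0.4 -0.3] w 0.0549 gf 32.6
```

```bash

python3 -m pendant '[{"dx":0.0118,"dy":0.0327,"dz":0,"rx":0,"ry":0,"rz":0,"hand":0.045},{"dx":0.0118,"dy":0.0327,"dz":0,"rx":0,"ry":0,"rz":0,"hand":0.045},{"dx":0.0118,"dy":0.0327,"dz":0,"rx":0,"ry":0,"rz":0,"hand":0.045},{"dx":0.0118,"dy":0.0327,"dz":0,"rx":0,"ry":0,"rz":0,"hand":0.045},{"dx":0.0118,"dy":0.0327,"dz":0,"rx":0,"ry":0,"rz":0,"hand":0.045},{"dx":0,"dy":0,"dz":0.02,"rx":0,"ry":0,"rz":0,"hand":0.045},{"dx":0,"dy":0,"dz":0,"rx":0,"ry":0,"rz":0,"hand":0.045},{"dx":0,"dy":0,"dz":0,"rx":0,"ry":0,"rz":0,"hand":0.045}]' 
python3 -c "
from h import *
go(.5082,-.2582,.0205,1.9)
i=manip.get_image('side')['frame'];cv2.imwrite('pics/s3.png',cv2.resize(i[190:270,310:410],None,fx=7,fy=7,interpolation=2)[:,:,::-1])"
```

```text
clock: 4.03
position: [0.5063, -0.2578, 0.038]
ee_rot: [-0.001, 1.0, 0.016, -0.002]
contact_force: [0.1, 0.3, -0.8]
width: 0.0553
gripper_force: 32.6
t 4.03 shift mm [ 1.9  0.5 17.5] turn [-0.15  0.19 -0.11] F [ 0.1  0.3 -0.8] w 0.0553 gf 32.6
```

View pics/s3.png

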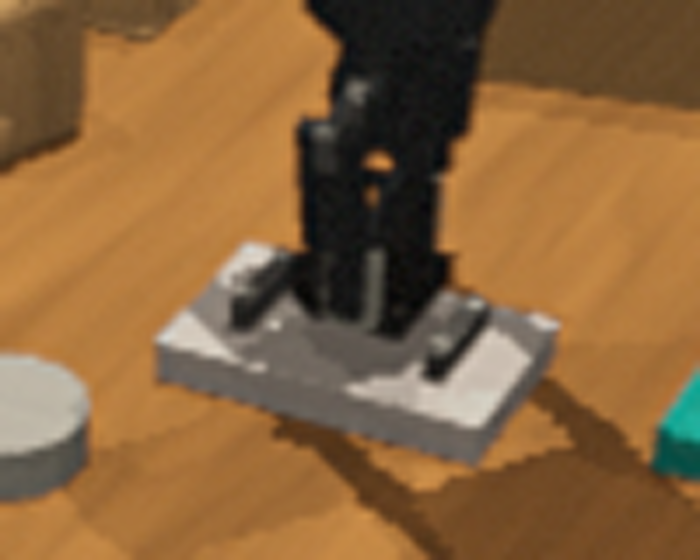

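The heel hangs level between the stops (its corner is near (400,330) in the crop). Next I'll lower it, release and rise.

```bash

python3 -m pendant '[{"dx":0.001,"dy":0,"dz":0.008,"rx":0,"ry":0,"rz":0,"hand":0.045},{"dx":0,"dy":0,"dz":0.006,"rx":0,"ry":0,"rz":0,"hand":0.045},{"dx":0,"dy":0,"dz":0.001,"rx":0,"ry":0,"rz":0,"hand":0.045},{"dx":0,"dy":0,"dz":0.001,"rx":0,"ry":0,"rz":0,"hand":0.045},{"dx":0,"dy":0,"dz":0,"rx":0,"ry":0,"rz":0,"hand":0.045},{"dx":0,"dy":0,"dz":0,"rx":0,"ry":0,"rz":0,"hand":0.045}]' 
python3 -c "
from h import *
go(.5082,-.2582,.0205,1.9)"
```

```text
clock: 4.58
position: [0.5089, -0.2582, 0.0235]
ee_rot: [0.0, 1.0, 0.017, 0.0]
contact_force: [-0.8, -0.6, -0.3]
width: 0.0551
gripper_force: 32.7
t 4.58 shift mm [-0.7  0.   3. ] turn [ 0.02 -0.02  0.05] F [-0.8 -0.6 -0.3] w 0.0551 gf 32.7
```

```bash

python3 -m pendant '[{"dx":-0.0005,"dy":0,"dz":0.0012,"rx":0,"ry":0,"rz":0,"hand":0.045},{"dx":0,"dy":0,"dz":0.001,"rx":0,"ry":0,"rz":0,"hand":0.045},{"dx":0,"dy":0,"dz":0,"rx":0,"ry":0,"rz":0,"hand":0.045},{"dx":0,"dy":0,"dz":0,"rx":0,"ry":0,"rz":0,"hand":0.045}]' 
python3 -m pendant '[{"dx":0,"dy":0,"dz":0,"rx":0,"ry":0,"rz":0,"hand":0.06},{"dx":0,"dy":0,"dz":0,"rx":0,"ry":0,"rz":0,"hand":0.067},{"dx":0,"dy":0,"dz":0,"rx":0,"ry":0,"rz":0,"hand":0.075},{"dx":0,"dy":0,"dz":-0.01,"rx":0,"ry":0,"rz":0,"hand":0.075},{"dx":0,"dy":0,"dz":-0.03,"rx":0,"ry":0,"rz":0,"hand":0.075},{"dx":0,"dy":0,"dz":-0.04,"rx":0,"ry":0,"rz":0,"hand":0.06},{"dx":0,"dy":0,"dz":-0.04,"rx":0,"ry":0,"rz":0,"hand":0.06},{"dx":0,"dy":0,"dz":-0.04,"rx":0,"ry":0,"rz":0,"hand":0.06},{"dx":0,"dy":0,"dz":-0.04,"rx":0,"ry":0,"rz":0,"hand":0.06},{"dx":0,"dy":0,"dz":-0.04,"rx":0,"ry":0,"rz":0,"hand":0.06},{"dx":0,"dy":0,"dz":-0.02,"rx":0,"ry":0,"rz":0,"hand":0.06}]' 
python3 -c "
from h import *
go(.6361,.1237,.28,85.5)
print(manip.get_state()['qpos'].round(2))"
```

```text
clock: 4.92
position: [0.5082, -0.2584, 0.0211]
ee_rot: [0.0, 1.0, 0.017, -0.0]
contact_force: [-0.3, 0.0, -1.3]
width: 0.055
gripper_force: 32.7
clock: 5.83
position: [0.5095, -0.2591, 0.2878]
ee_rot: [0.003, 1.0, 0.017, 0.004]
contact_force: [0.6, -0.7, 0.6]
width: 0.0601
gripper_force: 0.0
t 5.83 shift mm [ 139.4 -378.3    6.8] turn [  0.58  -0.13 -83.55] F [ 0.6 -0.7  0.6] w 0.0601 gf 0.0
[-0.59  0.24  1.42 -0.    1.48  0.94]
```

```bash

python3 -m pendant '[{"dx":0.0139,"dy":-0.0378,"dz":0,"rx":0,"ry":0,"rz":0,"hand":0.06},{"dx":0.0139,"dy":-0.0378,"dz":0,"rx":0,"ry":0,"rz":0,"hand":0.06},{"dx":0.0139,"dy":-0.0378,"dz":0,"rx":0,"ry":0,"rz":0,"hand":0.06},{"dx":0.0139,"dy":-0.0378,"dz":0,"rx":0,"ry":0,"rz":0,"hand":0.06},{"dx":0.0139,"dy":-0.0378,"dz":0,"rx":0,"ry":0,"rz":0,"hand":0.06},{"dx":0.0139,"dy":-0.0378,"dz":0,"rx":0,"ry":0,"rz":0,"hand":0.06},{"dx":0.0139,"dy":-0.0378,"dz":0,"rx":0,"ry":0,"rz":0,"hand":0.06},{"dx":0.0139,"dy":-0.0378,"dz":0,"rx":0,"ry":0,"rz":0,"hand":0.06},{"dx":0.0139,"dy":-0.0378,"dz":0,"rx":0,"ry":0,"rz":0,"hand":0.06},{"dx":0.0139,"dy":-0.0378,"dz":0,"rx":0,"ry":0,"rz":0,"hand":0.06}]' 
python3 -m pendant '[{"dx":0,"dy":0,"dz":0,"rx":0,"ry":0,"rz":-7,"hand":0.06},{"dx":0,"dy":0,"dz":0,"rx":0,"ry":0,"rz":-7,"hand":0.06},{"dx":0,"dy":0,"dz":0,"rx":0,"ry":0,"rz":-7,"hand":0.06},{"dx":0,"dy":0,"dz":0,"rx":0,"ry":0,"rz":-7,"hand":0.06},{"dx":0,"dy":0,"dz":0,"rx":0,"ry":0,"rz":-7,"hand":0.06},{"dx":0,"dy":0,"dz":0,"rx":0,"ry":0,"rz":-7,"hand":0.06},{"dx":0,"dy":0,"dz":0,"rx":0,"ry":0,"rz":-7,"hand":0.06},{"dx":0,"dy":0,"dz":0,"rx":0,"ry":0,"rz":-7,"hand":0.06},{"dx":0,"dy":0,"dz":0,"rx":0,"ry":0,"rz":-7,"hand":0.06},{"dx":0,"dy":0,"dz":0,"rx":0,"ry":0,"rz":-7,"hand":0.06},{"dx":0,"dy":0,"dz":0,"rx":0,"ry":0,"rz":-7,"hand":0.06},{"dx":0,"dy":0,"dz":0,"rx":0,"ry":0,"rz":-7,"hand":0.06}]' 
python3 -m pendant '[{"dx":0,"dy":0,"dz":0,"rx":0,"ry":0,"rz":0,"hand":0.06},{"dx":0,"dy":0,"dz":0,"rx":0,"ry":0,"rz":0,"hand":0.06}]' 
python3 -c "
from h import *
go(.6361,.1237,.1803,85.5)
i=manip.get_image('side')['frame'];cv2.imwrite('pics/s4.png',cv2.resize(i[120:280,190:430],None,fx=3.3,fy=3.3,interpolation=2)[:,:,::-1])
i=manip.get_image('top')['frame'];cv2.imwrite('pics/t4.png',i[:,:,::-1])
up=cv2.resize(i[200:290,370:425],None,fx=8,fy=8,interpolation=cv2.INTER_CUBIC)
m=(up.max(2)<75).astype(np.uint8);n,l,st,ce=cv2.connectedComponentsWithStats(m)
for s in st[1:]:
  if s[4]>1500: print(s)
X=None
for k in range(1,n):
  if 15000<st[k,4]<60000:
    cs,_=cv2.findContours((l==k).astype(np.uint8),0,1);cc=max(cs,key=cv2.contourArea)[:,0]
    X=back('top',(cc+.5)/8-.5+[370,200],.029)[:,:2]
    def dist(s):
        q=(X-s[:2])@np.array([[np.cos(s[2]),-np.sin(s[2])],[np.sin(s[2]),np.cos(s[2])]])
        return np.where(q[:,0]>.001,np.hypot(q[:,0]-.001,q[:,1])-.028,np.maximum(np.abs(q[:,1])-.028,-.029-q[:,0]))
    r=least_squares(dist,[.516,-.258,.03],loss='soft_l1',f_scale=.001);print('heel',r.x,np.degrees(r.x[2]),abs(dist(r.x)).mean())
    c,s=np.cos(.0331),np.sin(.0331);d=r.x[:2]-[.5162,-.2579];print('in plate mm',1e3*(c*d[0]+s*d[1]),1e3*(-s*d[0]+c*d[1]))
"
```

```text
clock: 6.67
position: [0.6344, 0.1262, 0.2821]
ee_rot: [0.0, 1.0, 0.017, 0.0]
contact_force: [1.2, -0.3, -0.0]
width: 0.0601
gripper_force: 0.0
clock: 7.67
position: [0.6341, 0.1242, 0.2819]
ee_rot: [0.0, 0.73, 0.684, 0.0]
contact_force: [-0.4, -0.0, 0.0]
width: 0.06
gripper_force: 0.0
clock: 7.83
position: [0.6342, 0.1242, 0.2817]
ee_rot: [0.0, 0.733, 0.68, 0.0]
contact_force: [0.5, 0.3, -0.5]
width: 0.0604
gripper_force: 0.0
t 7.83 shift mm [ -0.3   1.9 101.4] turn [0.03 0.   0.26] F [ 0.5  0.3 -0.5] w 0.0604 gf 0.0
[  138   257   165   165 23476]
heel [ 0.51686112 -0.25747373  0.02267455] 1.2991558903669422 0.0014865345435913049
in plate mm 0.6748684941429286 0.40415791707408444
```

View pics/s4.png

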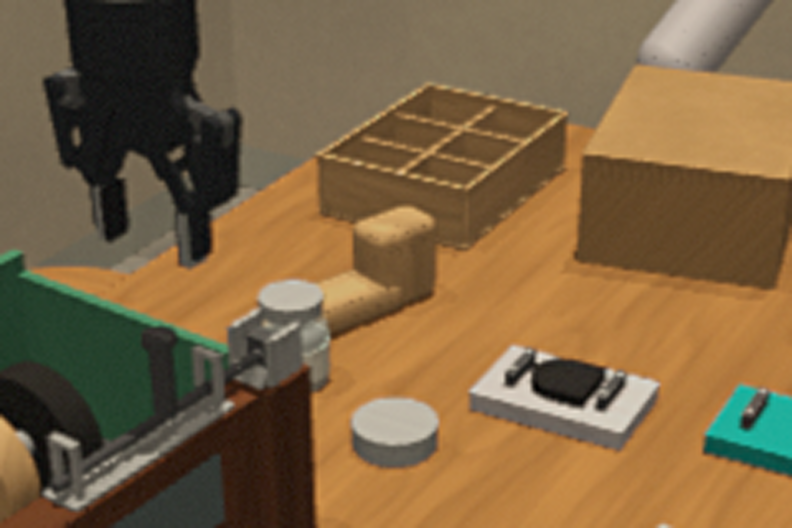

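The heel rests flat on the plate between the stops (crop (567,380)), within 0.7 mm and 0.6°. The open gripper is above the knob, so I'll go down onto it.

```bash

python3 -m pendant '[{"dx":0,"dy":0.0015,"dz":0.02,"rx":0,"ry":0,"rz":0,"hand":0.06},{"dx":0,"dy":0,"dz":0.02,"rx":0,"ry":0,"rz":0,"hand":0.06},{"dx":0,"dy":0,"dz":0.02,"rx":0,"ry":0,"rz":0,"hand":0.06},{"dx":0,"dy":0,"dz":0.02,"rx":0,"ry":0,"rz":0,"hand":0.06},{"dx":0,"dy":0,"dz":0.014,"rx":0,"ry":0,"rz":0,"hand":0.05},{"dx":0,"dy":0,"dz":0.005,"rx":0,"ry":0,"rz":0,"hand":0.045},{"dx":0,"dy":0,"dz":0,"rx":0,"ry":0,"rz":0,"hand":0.04},{"dx":0,"dy":0,"dz":0,"rx":0,"ry":0,"rz":0,"hand":0.04}]' 
python3 -c "
from h import *
go(.6361,.1237,.1803,85.5)
i=manip.get_image('side')['frame'];cv2.imwrite('pics/s5.png',cv2.resize(i[175:275,185:295],None,fx=6,fy=6,interpolation=2)[:,:,::-1])"
```

```text
clock: 8.6
position: [0.6363, 0.1241, 0.1827]
ee_rot: [0.0, 0.732, 0.681, 0.0]
contact_force: [0.3, -0.2, 0.8]
width: 0.0397
gripper_force: 0.0
t 8.6 shift mm [-0.4 -0.1  2.4] turn [ 0.05 -0.    0.4 ] F [ 0.3 -0.2  0.8] w 0.0397 gf 0.0
```

View pics/s5.png

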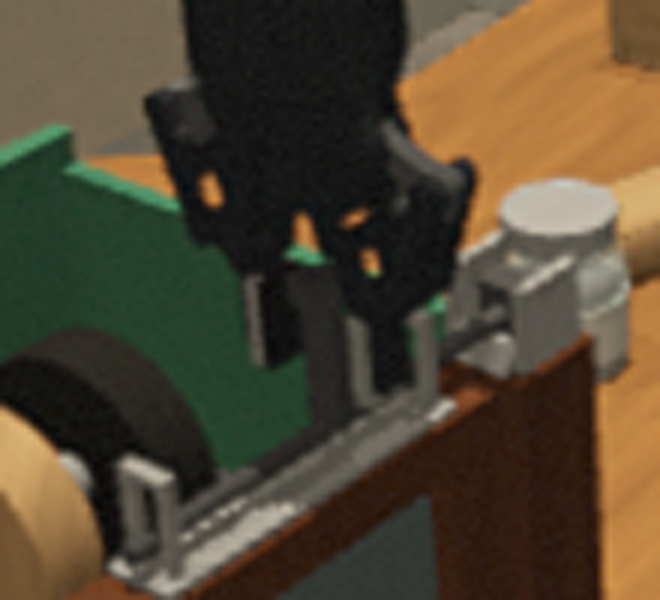

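```bash
python3 -c "
from h import *
c=lambda P:((proj('side',P)-[185,175])*6).round(0).tolist()
b=[.6397,.1686,-.0791]
print('fingers',c([[.6163,.124,.186],[.6563,.124,.186],[.6363,.124,.227]]))
print('staple', c(place(b,[(-.01,-.088,.193),(.01,-.088,.193),(0,-.045,.227),(0,-.045,.165),(-.0105,-.088,.15)])))"
```

```text
fingers [[369.0, 387.0], [280.0, 358.0], [315.0, 274.0]]
staple [[422.0, 314.0], [381.0, 299.0], [315.0, 274.0], [330.0, 421.0], [430.0, 413.0]]
```

The knob (crop (320,340)) stands between the pads at (265,320) and (365,350), so I'll grip it.

```bash

python3 -m pendant '[{"dx":0,"dy":0,"dz":0.001,"rx":0,"ry":0,"rz":0,"hand":0.025},{"dx":0,"dy":0,"dz":0,"rx":0,"ry":0,"rz":0,"hand":0.008},{"dx":0,"dy":0,"dz":0,"rx":0,"ry":0,"rz":0,"hand":0.008},{"dx":0,"dy":0,"dz":0,"rx":0,"ry":0,"rz":0,"hand":0.008},{"dx":0,"dy":0,"dz":0,"rx":0,"ry":0,"rz":0,"hand":0.008}]' 50
python3 -m pendant '[{"dx":0,"dy":0,"dz":-0.004,"rx":0,"ry":0,"rz":0,"hand":0.008},{"dx":0,"dy":0,"dz":-0.004,"rx":0,"ry":0,"rz":0,"hand":0.008},{"dx":0,"dy":0,"dz":-0.004,"rx":0,"ry":0,"rz":0,"hand":0.008},{"dx":0,"dy":0,"dz":0,"rx":0,"ry":0,"rz":0,"hand":0.008},{"dx":0,"dy":0,"dz":0,"rx":0,"ry":0,"rz":0,"hand":0.008}]' 
python3 -c "
from h import *
go(*place([.6397,.1686,-.0791],[(0,0,.194)])[0],85.5)"
```

```text
clock: 9.07
position: [0.6363, 0.1242, 0.1819]
ee_rot: [0.001, 0.732, 0.682, 0.001]
contact_force: [-0.1, -0.3, 3.0]
width: 0.0187
gripper_force: 55.3
clock: 9.48
position: [0.6361, 0.1241, 0.1934]
ee_rot: [0.0, 0.732, 0.682, 0.0]
contact_force: [1.3, -0.2, -1.7]
width: 0.0187
gripper_force: 56.1
t 9.48 shift mm [44.7  0.4 -0.6] turn [ 0.04 -0.    0.44] F [ 1.3 -0.2 -1.7] w 0.0187 gf 56.1
```

```bash

python3 -m pendant '[{"dx":0.006,"dy":0,"dz":0,"rx":0,"ry":0,"rz":0,"hand":0.008},{"dx":0.006,"dy":0,"dz":0,"rx":0,"ry":0,"rz":0,"hand":0.008},{"dx":0.006,"dy":0,"dz":0,"rx":0,"ry":0,"rz":0,"hand":0.008},{"dx":0.006,"dy":0,"dz":0,"rx":0,"ry":0,"rz":0,"hand":0.008},{"dx":0.006,"dy":0,"dz":0,"rx":0,"ry":0,"rz":0,"hand":0.008},{"dx":0.006,"dy":0,"dz":0,"rx":0,"ry":0,"rz":0,"hand":0.008},{"dx":0.005,"dy":0,"dz":0,"rx":0,"ry":0,"rz":0,"hand":0.008},{"dx":0.003,"dy":0,"dz":0,"rx":0,"ry":0,"rz":0,"hand":0.008},{"dx":0.001,"dy":0,"dz":0,"rx":0,"ry":0,"rz":0,"hand":0.008},{"dx":0,"dy":0,"dz":0,"rx":0,"ry":0,"rz":0,"hand":0.008},{"dx":0,"dy":0,"dz":0,"rx":0,"ry":0,"rz":0,"hand":0.008}]' 
python3 -c "
from h import *
go(*place([.6397,.1686,-.0791],[(0,0,.194)])[0],85.5)
i=manip.get_image('side')['frame'];cv2.imwrite('pics/s6.png',cv2.resize(i[175:275,185:295],None,fx=6,fy=6,interpolation=2)[:,:,::-1])"
```

```text
clock: 10.4
position: [0.6392, 0.169, 0.1931]
ee_rot: [0.0, 0.732, 0.682, 0.0]
contact_force: [2.2, -0.7, -0.7]
width: 0.0186
gripper_force: 56.3
t 10.4 shift mm [-0.4  0.5 -0.9] turn [ 0.02 -0.01  0.43] F [ 2.2 -0.7 -0.7] w 0.0186 gf 56.3
```

View pics/s6.png

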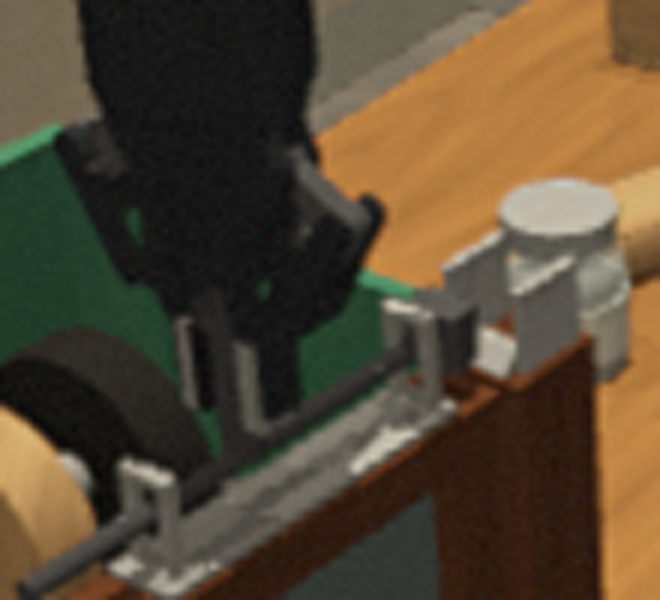

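The bolt head (crop (455,325)) is clear of the keeper. I'll press the bolt against its stop, then swing the gate about the hinge.

```bash

python3 -m pendant '[{"dx":0.001,"dy":0,"dz":0,"rx":0,"ry":0,"rz":0,"hand":0.008},{"dx":0.001,"dy":0,"dz":0,"rx":0,"ry":0,"rz":0,"hand":0.008},{"dx":0,"dy":0,"dz":0,"rx":0,"ry":0,"rz":0,"hand":0.008}]' 
python3 -m pendant '[{"dx":0.0001,"dy":-0.0057,"dz":0,"rx":0,"ry":0,"rz":2.5,"hand":0.008},{"dx":0.0001,"dy":-0.0057,"dz":0,"rx":0,"ry":0,"rz":2.5,"hand":0.008},{"dx":0.0001,"dy":-0.0057,"dz":0,"rx":0,"ry":0,"rz":2.5,"hand":0.008},{"dx":0.0001,"dy":-0.0057,"dz":0,"rx":0,"ry":0,"rz":2.5,"hand":0.008},{"dx":0.0001,"dy":-0.0057,"dz":0,"rx":0,"ry":0,"rz":2.5,"hand":0.008},{"dx":0.0001,"dy":-0.0057,"dz":0,"rx":0,"ry":0,"rz":2.5,"hand":0.008}]' 
python3 -m pendant '[{"dx":0.0001,"dy":-0.0057,"dz":0,"rx":0,"ry":0,"rz":2.5,"hand":0.008},{"dx":0.0001,"dy":-0.0057,"dz":0,"rx":0,"ry":0,"rz":2.5,"hand":0.008},{"dx":0.0001,"dy":-0.0057,"dz":0,"rx":0,"ry":0,"rz":2.5,"hand":0.008},{"dx":0.0001,"dy":-0.0057,"dz":0,"rx":0,"ry":0,"rz":2.5,"hand":0.008},{"dx":0,"dy":-0.003,"dz":0,"rx":0,"ry":0,"rz":1,"hand":0.008},{"dx":0,"dy":0,"dz":0,"rx":0,"ry":0,"rz":0,"hand":0.008},{"dx":0,"dy":0,"dz":0,"rx":0,"ry":0,"rz":0,"hand":0.008}]' 
python3 -c "
from h import *
H=place([.6397,.1686,-.0791],[(0,.13,0)])[0]
p=manip.get_state()['position']; v=p[:2]-H[:2]; a=np.degrees(np.arctan2(-v[0],-v[1])); print('r',np.hypot(*v),'theta',a-np.degrees(np.arctan2(.0103,.1296))+0, a)
b=-.0791; v0=np.array([np.sin(b),-np.cos(b)]); th=np.arctan2(v0[0]*v[1]-v0[1]*v[0],v0@v); print('th',th,2*.247*np.sin(abs(th)/2),.247*np.sin(abs(th)))
go(p[0],p[1],p[2],85.5-25.8)
for n in ('side','top'):
  i=manip.get_image(n)['frame'];cv2.imwrite('pics/%s7.png'%n,i[:,:,::-1])
a=cv2.imread('pics/side7.png')[175:295,170:300];b=cv2.imread('pics/top7.png')[150:230,160:310]
o=np.zeros((580,800,3),np.uint8);A=cv2.resize(a,None,fx=3.4,fy=3.4,interpolation=2);B=cv2.resize(b,None,fx=2.35,fy=2.35,interpolation=2)
o[:A.shape[0],:A.shape[1]]=A;o[:B.shape[0],445:445+B.shape[1]]=B;cv2.imwrite('pics/c7.png',o)"
```

```text
clock: 10.7
position: [0.6391, 0.1695, 0.1931]
ee_rot: [0.001, 0.732, 0.682, -0.001]
contact_force: [3.5, -4.8, -2.5]
width: 0.0185
gripper_force: 56.2
clock: 11.2
position: [0.606, 0.1768, 0.1932]
ee_rot: [0.001, 0.815, 0.579, 0.0]
contact_force: [4.1, -3.6, -1.8]
width: 0.0188
gripper_force: 56.4
clock: 11.78
position: [0.5827, 0.188, 0.1934]
ee_rot: [0.001, 0.866, 0.5, 0.0]
contact_force: [4.1, -3.6, -1.2]
width: 0.0189
gripper_force: 56.3
r 0.1291139053969519 theta 26.83702542895913 31.381074022373312
th -0.4686030645024749 0.11468884748077089 0.11155517398505559
t 11.78 shift mm [0. 0. 0.] turn [ 0.08 -0.    0.28] F [ 4.1 -3.6 -1.2] w 0.0189 gf 56.3
```

View pics/c7.png

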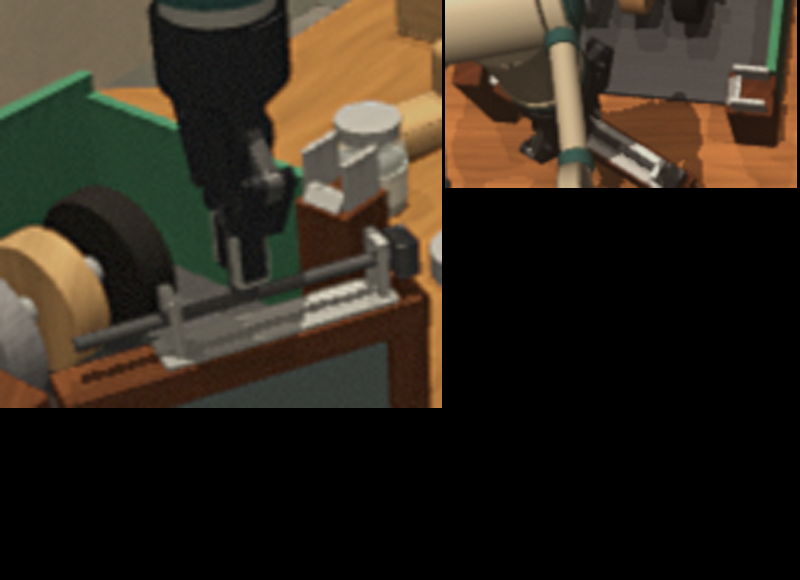

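```bash
python3 -c "
from h import *
b=[.6397,.1686,-.0791]
for th in (.43,.45,.4686,.49):
  c,s=np.cos(th),np.sin(th)
  g=lambda x,y,z:(c*x+s*(y-.13),.13-s*x+c*(y-.13),z)  # clockwise
  P=place(b,[g(-.018,-.117,.15),g(.018,-.117,.15),g(0,-.088,.193),g(0,.045,.193)])
  print(th,((proj('side',P)-[170,175])*3.4).round(1).tolist())"
```

```text
0.43 [[425.7, 285.8], [398.7, 259.3], [369.3, 228.0], [167.4, 290.5]]
0.45 [[428.9, 289.7], [402.7, 262.7], [372.5, 231.3], [168.4, 291.9]]
0.4686 [[431.8, 293.4], [406.4, 266.0], [375.3, 234.3], [169.3, 293.2]]
0.49 [[435.0, 297.8], [410.5, 269.8], [378.5, 237.8], [170.4, 294.7]]
```

The gate stands open at about 0.46 rad, with its rail corner at crop (428,291) and the knob still held. I'll trim it slightly, let it settle and hand in.

```bash

python3 -m pendant '[{"dx":0,"dy":0.0015,"dz":0,"rx":0,"ry":0,"rz":-0.6,"hand":0.008},{"dx":0,"dy":0,"dz":0,"rx":0,"ry":0,"rz":0,"hand":0.008},{"dx":0,"dy":0,"dz":0,"rx":0,"ry":0,"rz":0,"hand":0.008},{"dx":0,"dy":0,"dz":0,"rx":0,"ry":0,"rz":0,"hand":0.008},{"dx":0,"dy":0,"dz":0,"rx":0,"ry":0,"rz":0,"hand":0.008},{"dx":0,"dy":0,"dz":0,"rx":0,"ry":0,"rz":0,"hand":0.008}]' 
python3 -c "
from h import *
H=place([.6397,.1686,-.0791],[(0,.13,0)])[0]
p=manip.get_state()['position']; v=p[:2]-H[:2]
b=-.0791; v0=np.array([np.sin(b),-np.cos(b)]); th=np.arctan2(v0[0]*v[1]-v0[1]*v[0],v0@v); print('th',th,2*.247*np.sin(abs(th)/2),.247*np.sin(abs(th)),np.hypot(*v),manip.get_state()['qd'].round(4))
print(manip.sign_off())"
```

```text
clock: 12.38
position: [0.5839, 0.1873, 0.193]
ee_rot: [0.0, 0.864, 0.504, 0.0]
contact_force: [3.2, -3.1, -1.2]
width: 0.0188
gripper_force: 56.3
th -0.4581071923459158 0.11216563434655434 0.10923606064737154 0.12910555570585286 [-0.     -0.0012  0.0009 -0.0002  0.002   0.0002]
the job is handed in; nothing more can be done
None
```

The job is handed in at 12.4 s: the heel was laid on the plate and let go (measured within 0.7 mm and 0.6° of centre and square), the bolt is drawn back to its stop, and the gate is held by the knob with its free edge about 11 cm open.

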